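Close the slide tray and tuck its tab under the lip

ROBOT

A 6-joint arm with a two-finger parallel gripper is mounted at the origin on a cart in front of the work surface, level with it; the furniture and walls round the work are solid. World frame = base frame: x ahead of the robot, y to its left, z up, the work surface at z = 0. Lengths are in mm, angles in rad, forces in N, time in s.
With the tool pointing down it reaches from about 350 to 950 mm from the base axis. Payload 17.4 kg.
Tool frame: the origin (TCP) lies midway between the tips of the shut fingers; the grasp point (between the pads) lies grasp_offset behind it (grasp_offset is the distance from the TCP to the grasp point, in mm); z points along the fingers, y is the line along which they close (so a half turn about z gives the same grasp; the last joint's range is limited). The gripper opens to 93 mm and grips with 3 to 60 N. Pads are 15 mm wide; open, the fingers measure 128 mm over their backs; the gripper's body (75 mm by 188 mm) begins 65 mm behind the grasp point.
Start: joints at [1.08, 0.116, 1.442, -0, 1.584, -0.038], TCP at [295.311, 606.979, 218.646] pointing down, gripper open.
Joint ranges: [-2.83, 2.83], [-0.83, 2.19], [0.07, 2.5], [-1.14, 4.28], [0.01, 3], [-2.97, 2.97]. Speed limits (rad/s): [1.89, 1.89, 2.22, 3.14, 3.14, 3.14].

INTERFACE

Orientations are given as [roll, pitch, yaw] about the fixed x, y, z axes, in that order (R = Rz(yaw) Ry(pitch) Rx(roll)).
In Python, from plant import read_state, capture, calibration, close_job, grasp_offset gives the robot as it stands.
- The arm moves only by the tool apply_moves, never from a script. Its argument "rows" is a list that holds one entry, the list of rows, each a list of 6 numbers: the shift along the tool's x, y, z in mm, then the turn, a rotation vector about the tool's x, y, z in rad. In form: [[[dx, dy, dz, wx, wy, wz], ...]]. A call has 1 to 20 rows; each row shifts and turns the commanded pose from where the row before left it, along the tool's axes as they then stand; what a row does not reach is not made up. A row lasts 1/10 s, in which the tool goes at most 50 mm and 8.59 degrees, less where a joint would pass 70% of its speed; a pose out of reach is approached as far as the arm can. A call is refused whole if a number of a shift passes 50 or a number of a turn 0.15, either way. A call with a gripper value outside its range is refused whole. "gripper" is the opening, from 0 (shut) to 1 (fully open), set as the call begins (left out, the last holds). The fingers move at their own pace and stop on an object; the grip force is fixed at half the most. Time passes only in rows, so rows that do not move let the fingers close. It gives the time, the measured TCP pose, the force, the opening and the grip force at its end, in the units of the state.
- read_state(): the state, without advancing time (a new reading comes with each control period).
- capture(name): name is "side" or "top"; returns (picture, depth): 384x512x3 uint8, red, green, blue; 384x512 float32, mm along the optical axis (not along the pixel's ray), 0 where there is no reading.
- calibration(name): a dict with "vertical_fov" (degrees; the focal length in pixels is half the picture's height over the tangent of half this angle, whatever the lens; pixels are square), "cx", "cy" (the principal point, pixels), "k1" (the pictures are not rectified: a ray, as slopes to the right and down, at radius r is drawn at 1 + k1 r^2 times it, then the intrinsics apply), "cam_to_world" (4x4, takes a point from camera to world coordinates). Camera axes: x right, y up, looking along -z (the intrinsics and any distortion apply to the point x, -y, -z); pixel columns grow to the right and rows downward; lengths in mm; the calibration is good to about 2 mm. A picture is of the moment at which its call begins. calibration takes no time and is no camera call.
- close_job(): hands the job in; it is judged then, once.
The state is a dict: "t": time; "q": joint angles; "joint_velocities": joint speeds; "joint_torque": joint torques, N m; "tcp_pos": TCP position; "ee_rot": TCP orientation; "force": force on the tool from outside, world axes, zero at the start; "moment": the same for the moment, N m; "opening": finger opening in mm; "grasp_force": force on a finger pad.
Only numpy, scipy, OpenCV 4.12 (cv2) and the standard library are available. Lean on these libraries where they do the work, as an engineer would, in place of code of your own. Each camera call takes 0.05 s, during which the arm holds its last target. There are 200 camera calls.

TASK

Close the slide tray for transport without grasping anything: with the fingertips push the blue cover over, fold its end tab down, and press the cover shut so that the tab's edge slips beneath the steel retaining lip and keeps the cover flat when you let go. Only push and press; do not pinch the cover or tab, do not lift, tip or shove the tray away from where it lies, and leave the white carton, the small dropper bottle and the tweezers where they are.

Things in the scene. Friction and masses are not known exactly. Their poses are not given: they have to be found in the camera images.
- tray: loose aluminium slide tray, 0.34 to 0.5 kg, 147 mm (x) by 104 mm (y), base 7 mm thick, rims to 9.5 mm, lying on the worktop, three glass slides inside. Origin: centre of its underside. x axis points from the cover's hinge end (x = -73 mm) to the lip end (x = +74 mm), y along the hinge, z up
- hinge (a point): middle of the cover's hinge axis: tray x = -66 mm, y = 0, z = 11 mm. Axes as the tray's
- shelf (a point): middle of the smooth shelf on which the tab comes to lie: tray z = 9.8 mm, x = +55 mm, y = 0. The shelf runs from x = +40 mm to the front wall's inner face at x = +70 mm (hinge distance 106 to 136 mm). Axes as the tray's
- lip (a point): middle of the lip's inner lower edge: tray x = +59 mm, y = 0, z = 14 mm, 125 mm from the hinge. The lip is a dark steel strip over the shelf, x = +59 to +74 mm, y = -38 to +38 mm, z = 14 to 17 mm, joined to the front wall; the slot beneath it is 4.2 mm high, 11 mm deep, open toward the hinge. Axes as the tray's; beneath it means x > 0 and z < 0 here
- cover (a joint): angle (rad) of the blue cover: 0 = flat and shut, 1.57 = upright, limit 2.1. Starts 1.3 to 1.85. A springy plastic hinge: it stays where it is left between about 0.35 and 1.85 rad, but let go lower, with the tab not tucked, it springs up to about 0.33 rad. Pushing it down takes about 0.1 N m at 0.5 rad (1 N at the crease), less when higher
- crease (a point): middle of the crease at the cover's free end, where the tab is hinged. The cover is a plate 105 mm from hinge axis to crease, 103 mm wide, 2 mm thick, its mid-plane through both. Axes: the cover's; x from hinge to crease, z out of its outer face (up when shut)
- tab (a joint): fold angle (rad) of the blue tab about the crease: 0 = straight on from the cover, positive = folded toward the cover's inner face, stops at -0.25 and 1.4. Starts 0 to 0.3. It takes 0.01 N m (0.4 N near the edge) and stays as left; with the cover half closed (0.45 to 0.8 rad) a downward push on the tab's outer half folds the tab while the cover stays
- tab_edge (a point): middle of the tab's free edge; tab 28 mm long, 60 mm wide, 2 mm thick. Axes: x from crease to edge, z out of its outer face. Folded less than about 0.9 rad it comes down on top of the lip; folded 1.0 to 1.4 its edge meets the shelf before the lip, and pressing the cover down near the crease drives it forward beneath, finally 8 mm past the lip's inner edge
- slide_carton: white folding carton with a blue band, 58 x 80 x 32 mm, standing loose beside the tray; origin centre of underside
- dropper_bottle: small white bottle with green cap, 32 mm diameter, 59 mm tall, standing loose beside the tray; origin centre of underside
- forceps: steel tweezers lying on edge, 121 mm long (its y), 6 mm wide, 12 mm high; origin at the middle

How it is judged:
By the outcome, as a careful person would: the job done as asked, in the order asked, and still so for the second after the job is handed in, with the robot touching nothing.
It also fails if it takes over 48 s, if anything falls off the work surface, if the arm or the gripper's body presses on something with over 40 N, if the wrist force passes 120 N, or if a joint passes its speed limit or range.

## Working session

There is one attempt and no reset: what is moved stays moved. The work goes in short steps, Python scripts to look and compute and a tool call to move; the robot and the scene stay as the last step left them, time stands still between calls to the robot, and variables do not carry over. Pictures are saved under pics/ and viewed, at most 10 in all, crops included, and the job is handed in when it is done.

Besides the shell and the picture viewer there is one more tool, called after ">>>" as name([rows], argument=value, ...), one row to a line, values as JSON. apply_moves: Moves the arm, as the interface text tells. Its arguments: {"type":"object","properties":{"rows":{"type":"array","items":{"type":"array","items":{"type":"array","items":{"type":"number"}}}},"gripper":{"type":"number"}},"required":["rows"]}

```bash
mkdir -p pics
cat > h.py <<'E'
import numpy as np, cv2
from plant import read_state, capture, calibration, close_job, grasp_offset
def pts(name, depth):
    c=calibration(name); H,W=depth.shape
    f=H/2/np.tan(np.radians(c["vertical_fov"])/2)
    K=np.array([[f,0,c["cx"]],[0,f,c["cy"]],[0,0,1]]); D=np.array([c["k1"],0,0,0.])
    u,v=np.meshgrid(np.arange(W),np.arange(H))
    p=cv2.undistortPoints(np.stack([u,v],-1).reshape(-1,1,2).astype(float),K,D).reshape(H,W,2)
    P=np.stack([p[...,0]*depth,-p[...,1]*depth,-depth,np.ones_like(depth)],-1)@np.array(c["cam_to_world"]).T
    P=P[...,:3]; P[depth<=0]=np.nan
    return P
def look(name,save=None):
    im,d=capture(name)
    if save: cv2.imwrite("pics/"+save+".png",im[...,::-1])
    return im,d,pts(name,d)
E
python3 - <<'E'
from h import *
for n in("top","side"):
    im,d,P=look(n,n+"0"); np.savez(n+"0.npz",im=im,P=P)
    print(n,np.array(calibration(n)["cam_to_world"]).round(2).tolist())
s=read_state(); print(s, grasp_offset)
E
```

```text
top [[-0.02, 1.0, -0.07, 388.06], [-1.0, -0.02, -0.02, 66.04], [-0.02, 0.07, 1.0, 1189.65], [0.0, 0.0, 0.0, 1.0]]
side [[-0.91, -0.35, 0.22, 766.95], [0.42, -0.77, 0.49, 699.27], [-0.0, 0.54, 0.84, 1084.87], [0.0, 0.0, 0.0, 1.0]]
{'t': 0.1, 'q': array([ 1.08019892e+00,  1.16395042e-01,  1.44221687e+00, -9.21847777e-06,
        1.58400005e+00, -3.77899317e-02]), 'joint_velocities': array([ 0.00148745,  0.00078824, -0.00071658,  0.00019459,  0.00014122,
       -0.00099615]), 'joint_torque': array([ 1.69746396e-03, -7.22898531e+01, -6.23863649e+01,  7.82451290e-02,
        2.28002574e-02, -8.05498780e-05]), 'tcp_pos': array([295.2196823 , 606.80127363, 217.9965566 ]), 'ee_rot': array([-3.14057373e+00, -2.92989867e-05,  2.68878505e+00]), 'force': array([ 0.51892035, -1.28746247, -0.35673374]), 'moment': array([-0.03213516, -0.03090569,  0.01803893]), 'grasp_force': 0.0, 'opening': 92.83376731421372} 18.8
```

```bash
python3 -c "
import cv2,numpy as np
cv2.imwrite('pics/both0.png',cv2.resize(np.vstack([cv2.imread('pics/top0.png'),cv2.imread('pics/side0.png')]),None,fx=.78,fy=.78))"
```

```text
(no output)
```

View pics/both0.png

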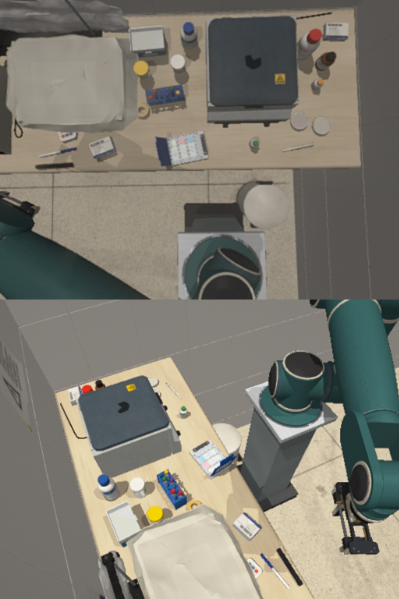

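The top view (0.78 scale) shows the tray at about (182,148). Its blue cover stands upright at the left end, near (162,152). The side view shows it at about (215,460). I'll enlarge both.

```bash
python3 -c "
import cv2,numpy as np
a=cv2.imread('pics/top0.png')[150:230,100:420];b=cv2.imread('pics/side0.png')[120:320,200:360]
cv2.imwrite('pics/crop0.png',np.vstack([cv2.resize(a,(800,200),interpolation=3),np.hstack([cv2.resize(b,(320,400),interpolation=3),np.zeros((400,480,3),np.uint8)])]))
a=cv2.imread('pics/top0.png')[155:225,190:280];b=cv2.imread('pics/side0.png')[170:240,235:315]
cv2.imwrite('pics/crop1.png',np.hstack([cv2.resize(a,None,fx=4.4,fy=4.4,interpolation=2),cv2.resize(b,None,fx=4.4,fy=4.4,interpolation=2)]))
"
python3 - <<'E'
from h import *
for n in("top","side"):
    z=np.load(n+"0.npz"); P=z["P"]; im=z["im"]; hsv=cv2.cvtColor(im,cv2.COLOR_RGB2HSV)
    m=(hsv[...,0]>100)&(hsv[...,0]<125)&(hsv[...,1]>140)&(P[...,2]<200)&(P[...,2]>-20)&(P[...,0]>300)
    k,l,st,ce=cv2.connectedComponentsWithStats(m.astype(np.uint8))
    for i in range(1,k):
        if st[i,4]>25:
            Q=P[l==i]; print(n,st[i],ce[i].round(),np.nanmin(Q,0).round(),np.nanmax(Q,0).round())
    print(np.nanmedian(P[P[...,2]**2<400],0))
E
```

```text
[514.51063285  46.1540081   -0.64029232]
side [271 198  32  28 132] [289. 208.] [403. 201.  31.] [498. 223. 141.]
side [202 221  37  47 531] [221. 247.] [625. 134.   2.] [686. 266.  69.]
side [126 225  14  14 153] [133. 231.] [849.  91. 105.] [883. 125. 129.]
side [335 326  14  18  43] [341. 334.] [458. 536.   4.] [471. 589.  14.]
[499.75066833 115.39323488  -1.01493569]
```

View pics/crop1.png

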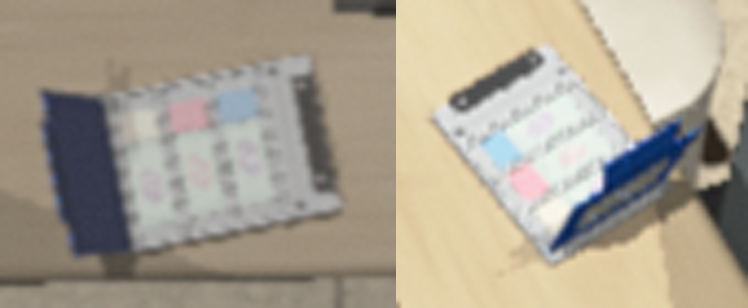

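View pics/crop0.png

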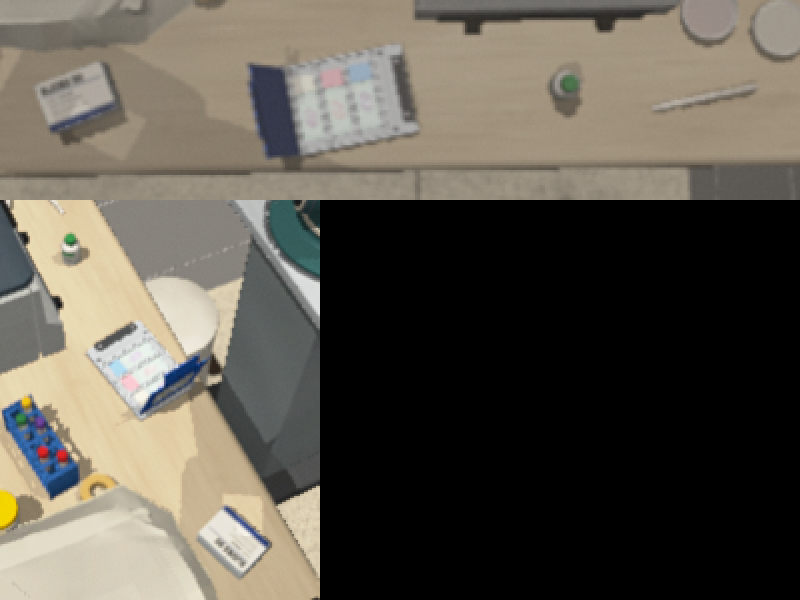

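The tray lies with its hinge end to the left (world +y) and its lip to the right (world -y). The carton is at crop (78,97), the bottle at (567,85) and the tweezers at (705,97), all well clear of it. Next I'll measure the tray and cover.

Run:
```python
from h import *
z=np.load("top0.npz"); P=z["P"]; im=z["im"]
sub=np.zeros(P.shape[:2],bool); sub[155:225,190:280]=1
hsv=cv2.cvtColor(im,cv2.COLOR_RGB2HSV)
table=sub&(np.abs(P[...,2])<3)
print("table z",np.nanmedian(P[...,2][table]), "std",np.nanstd(P[...,2][table]))
m=sub&(P[...,2]>5)&(P[...,2]<25)
navy=sub&(hsv[...,0]>105)&(hsv[...,0]<135)&(hsv[...,1]>90)
m1=m&~navy
m1=cv2.morphologyEx(m1.astype(np.uint8),cv2.MORPH_OPEN,np.ones((3,3)))
c=max(cv2.findContours(m1,0,1)[0],key=cv2.contourArea)[:,0]
Q=P[c[:,1],c[:,0]]; print("tray rect",cv2.minAreaRect(Q[:,:2].astype(np.float32)),np.nanmedian(P[m1>0],0))
c2=cv2.boxPoints(cv2.minAreaRect(Q[:,:2].astype(np.float32)));print(c2)
g=cv2.cvtColor(im,cv2.COLOR_RGB2GRAY)
lip=(m1>0)&(g<95)&(im[...,0].astype(int)+im[...,2]<200)
k,l,st,ce=cv2.connectedComponentsWithStats(lip.astype(np.uint8)); i=1+np.argmax(st[1:,4])
L=P[l==i]; print("lip",st[i],cv2.minAreaRect(L[:,:2].astype(np.float32)),L.mean(0))
for n,box in(("top",(155,225,190,280)),("side",(170,240,235,315))):
    z=np.load(n+"0.npz"); P=z["P"]; im=z["im"]; hsv=cv2.cvtColor(im,cv2.COLOR_RGB2HSV)
    s=np.zeros(P.shape[:2],bool); s[box[0]:box[1],box[2]:box[3]]=1
    nv=s&(hsv[...,0]>100)&(hsv[...,0]<135)&(hsv[...,1]>100)&(P[...,2]>12)&(P[...,2]<170)
    N=P[nv]; np.save(n+"cov.npy",N); print(n,len(N),N.min(0),N.max(0))
    C=np.median(N,0); w,V=np.linalg.eigh(np.cov((N-C).T)); print("C",C,"normal",V[:,0],"sd",np.sqrt(w))
```

```text
table z -0.7172567203451763 std 1.52271302234311
tray rect ((472.78326416015625, 78.00218200683594), (102.72488403320312, 59.82147216796875), 11.448850631713867) [467.08662229  94.72921645   8.52799745]
[[416.50574   97.12268 ]
 [428.37988   38.491512]
 [529.0608    58.881683]
 [517.18665  117.51285 ]]
lip [258 173   8  25  91] ((475.0191650390625, 56.54180908203125), (70.28719329833984, 12.022415161132812), 11.157430648803711) [474.68221952  56.18816208  15.82919562]Traceback (most recent call last):
  File "<stdin>", line 22, in <module>
    return umr_minimum(a, axis, None, out, keepdims, initial, where)
ValueError: zero-size array to reduction operation minimum which has no identity
```

Run:
```python
from h import *
t=np.radians(-78.6); X=np.array([np.cos(t),np.sin(t)]); Y=np.array([-X[1],X[0]]); O=np.array([463,121.5])
z=np.load("top0.npz");P=z["P"];im=z["im"]
for (u,v) in [(205,180),(208,195),(212,208),(202,185),(202,178)]:
    print(u,v,im[v,u],cv2.cvtColor(im[v:v+1,u:u+1],cv2.COLOR_RGB2HSV)[0,0],P[v,u].round(1))
for n,box in(("top",(155,225,190,280)),("side",(170,240,235,315))):
    z=np.load(n+"0.npz"); P=z["P"]; im=z["im"].astype(int)
    s=np.zeros(P.shape[:2],bool); s[box[0]:box[1],box[2]:box[3]]=1
    nv=s&(im[...,2]>im[...,0]*1.35)&(im[...,2]-im[...,0]>20)
    print(n,nv.sum(),np.isnan(P[nv]).any(1).sum())
    N=P[nv]; N=N[(N[:,2]>20)&(N[:,2]<170)]
    T=np.c_[(N[:,:2]-O)@X,(N[:,:2]-O)@Y,N[:,2]]
    print(T.min(0).round(1),T.max(0).round(1))
    T=T[(T[:,0]<-30)]
    for lo in range(20,150,10):
        q=T[(T[:,2]>=lo)&(T[:,2]<lo+10)]
        if len(q)>2: print(lo,len(q),np.median(q,0).round(1),q[:,1].min().round(),q[:,1].max().round())
```

```text
205 180 [53 57 75] [115  75  75] [486.6 209.3  80.7]
208 195 [55 58 75] [116  68  75] [445.6 201.4  81.9]
212 208 [54 59 76] [113  74  76] [410.4 191.7  74.7]
202 185 [51 54 70] [115  69  70] [471.1 214.1 106.3]
202 178 [49 51 70] [117  76  70] [490.7 215.3  96.5]
top 265 2
[-91.1 -45.4  22.5] [-68.3  48.5 141.4]
20 16 [-69.3 -13.   27.8] -45.0 34.0
30 27 [-70.7  -7.4  35. ] -44.0 48.0
40 25 [-73.6  -4.1  45.3] -44.0 45.0
50 24 [-75.3   8.7  55.7] -41.0 47.0
60 24 [-78.4  18.5  64.8] -43.0 47.0
70 26 [-80.6  15.6  75. ] -38.0 46.0
80 34 [-83.1   3.1  85.7] -45.0 46.0
90 42 [-85.7   0.3  95. ] -45.0 49.0
100 23 [-88.   31.4 104.2] -44.0 48.0
110 6 [-89.9   8.  114.8] -42.0 45.0
120 7 [-89.7  -1.7 124.1] -25.0 28.0
130 7 [-90.4   0.2 138.4] -15.0 24.0
side 224 0
[-97.5 -48.2  21.6] [-73.5  52.6 140.6]
20 12 [-74.6   9.6  25.5] -36.0 53.0
30 13 [-77.1  15.2  35.6] -42.0 51.0
40 6 [-80.1  40.8  47.3] -31.0 49.0
50 5 [-81.7 -33.2  53.8] -39.0 51.0
60 4 [-84.1  43.3  64.1] -40.0 50.0
70 5 [-86.4  43.   71.1] -43.0 51.0
80 9 [-89.5  -1.7  87. ] -37.0 51.0
90 20 [-91.7  13.3  94.9] -42.0 53.0
100 27 [-94.4   3.3 106.7] -44.0 52.0
110 31 [-95.5  -1.7 115. ] -48.0 37.0
120 30 [-95.4   6.1 125.1] -26.0 30.0
130 37 [-95.2   1.1 136. ] -28.0 30.0
140 4 [-95.4  10.9 140.4] -17.0 28.0
```

>>> apply_moves([
  [[-20,-18,0,0,0,0],[-30,-27,0,0,0,0],[-30,-27,0,0,0,0],[-30,-27,0,0,0,0],[-30,-27,0,0,0,0],[-30,-27,0,0,0,0],[-30,-27,0,0,0,0],[-30,-27,0,0,0,0],[-30,-27,0,0,0,0],[-25,-25,0,0,0,0],[0,0,0,0,0,0.131],[0,0,0,0,0,0.131],[0,0,0,0,0,0.131],[0,0,0,0,0,0.131],[0,0,0,0,0,0.131],[0,0,0,0,0,0.131],[0,0,0,0,0,0.131],[0,0,0,0,0,0]],
], gripper=0)

```text
t: 1.9
tcp_pos: [438.2, 249.3, 218.4]
ee_rot: [-3.141, 0.0, 1.769]
force: [1.1, -1.4, 0.9]
opening: 0.5
grasp_force: 0.0
```

```bash
cat >> h.py <<'E'
t=np.radians(-78.6); X=np.array([np.cos(t),np.sin(t)]); Y=np.array([-X[1],X[0]]); O=np.array([464,121.7])
def tr(p): p=np.asarray(p); return np.concatenate([((p[...,:2]-O)@X)[...,None],((p[...,:2]-O)@Y)[...,None],p[...,2:]],-1)
def st():
    s=read_state(); print("t",round(s["t"],2),"tray-frame tcp",tr(s["tcp_pos"]).round(1),"rot",s["ee_rot"].round(3),"F",s["force"].round(1),"op",round(s["opening"],1),"q",s["q"].round(2))
def profile(n,name=None,box=None):
    "navy cover points in the tray frame, binned along x-z"
    im,d,P=look(n,name); I=im.astype(int)
    b=box or ((150,230,180,285) if n=="top" else (165,250,225,325))
    s=np.zeros(d.shape,bool); s[b[0]:b[1],b[2]:b[3]]=1
    nv=s&(I[...,2]>I[...,0]*1.35)&(I[...,2]-I[...,0]>20)
    T=tr(P[nv]); T=T[(T[:,2]>8)&(T[:,2]<170)&(abs(T[:,1])<60)&(T[:,0]<90)]
    return im,P,T
E
python3 -c "
from h import *
st()"
```

```text
t 1.9 tray-frame tcp [-1.302e+02 -1.000e-01  2.184e+02] rot [-3.141  0.     1.769] F [ 1.1 -1.4  0.9] op 0.5 q [ 0.47 -0.26  1.8  -0.    1.6   0.27]
```

>>> apply_moves([
  [[0,0,15,0,0,0],[0,0,25,0,0,0],[0,0,28,0,0,0],[0,0,28,0,0,0],[0,0,18,0,0,0],[-12,0,0,0,0,0],[-12,0,0,0,0,0],[-7,0,0,0,0,0],[-7,0,0,0,0,0],[-9,0,0,0,0,0],[-9,0,0,0,0,0],[-8,0,1,0,0,0],[-7,0,1,0,0,0]],
])

```text
t: 3.2
tcp_pos: [452.6, 179.1, 102.7]
ee_rot: [3.141, -0.0, 1.772]
force: [-0.7, -0.4, 0.4]
opening: 0.1
grasp_force: 0.2
```

Run:
```python
from h import *
st()
im,P,T=profile("side","side1")
T=T[np.argsort(T[:,2])]
for lo in range(10,160,15):
    q=T[(T[:,2]>=lo)&(T[:,2]<lo+15)]
    if len(q)>2: print(lo,len(q),np.median(q,0).round(1))
cv2.imwrite("pics/s1.png",cv2.resize(im[150:260,210:350,::-1],None,fx=4,fy=4))
```

```text
t 3.2 tray-frame tcp [-58.6   0.2 102.7] rot [ 3.141 -0.     1.772] F [-0.7 -0.4  0.4] op 0.1 q [ 0.32 -0.25  1.98  0.    1.41  0.12]
10 81 [-68.8  -2.4  19. ]
25 56 [-66.7   6.8  30.5]
40 31 [-63.   38.1  48.4]
55 36 [-59.5 -35.4  62.8]
70 41 [-56.2  24.8  78.9]
85 52 [-53.8  20.9  91.1]
100 20 [-51.2  24.9 103.8]
115 17 [-43.2  16.4 123.8]
```

View pics/s1.png

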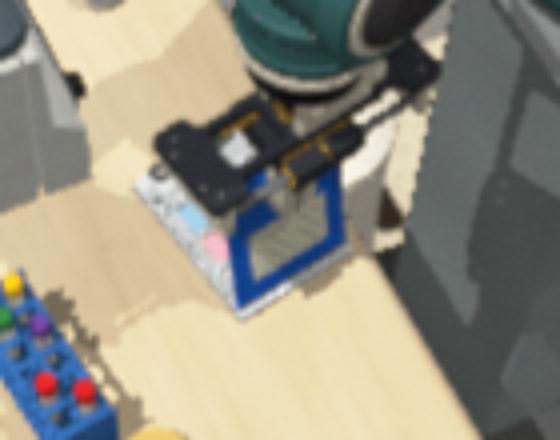

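The cover has swung to about 1.36 rad with the fingertip behind it, and the tray hasn't moved. I'll keep following the arc.

>>> apply_moves([
  [[-9,0,3,0,0,0],[-9,0,3,0,0,0],[-8,0,4,0,0,0],[-8,0,4,0,0,0],[-7,0,5,0,0,0],[-7,0,6,0,0,0],[-5,0,5,0,0,0],[-4,0,5,0,0,0],[0,0,0,0,0,0],[0,0,-30,0,0,0],[25,0,-50,0,0,0],[45,0,-20,0,0,0],[50,0,0,0,0,0],[50,0,0,0,0,0],[0,0,0,0,0,0]],
])

```text
t: 4.75
tcp_pos: [428.9, 292.5, 162.5]
ee_rot: [3.142, -0.001, 1.777]
force: [0.2, 0.2, -0.4]
opening: 0.6
grasp_force: 0.0
```

```bash
cat >> h.py <<'E'
def cov(name):
    for n in("top","side"):
        im,P,T=profile(n,n+name); np.savez(n+name+".npz",im=im,P=P)
        print(n,len(T),"y",T[:,1].min().round(),T[:,1].max().round())
        for lo in range(-75,90,10):
            q=T[(T[:,0]>=lo)&(T[:,0]<lo+10)]
            if len(q)>2: print("  ",len(q),np.median(q,0).round(1))
E
python3 - <<'E'
from h import *
st(); cov("2")
a=cv2.imread('pics/top2.png')[155:225,190:280];b=cv2.imread('pics/side2.png')[170:240,235:315]
cv2.imwrite('pics/c2.png',np.hstack([cv2.resize(a,None,fx=4.4,fy=4.4,interpolation=2),cv2.resize(b,None,fx=4.4,fy=4.4,interpolation=2)]))
E
```

```text
t 4.75 tray-frame tcp [-174.3   -0.7  162.5] rot [ 3.142e+00 -1.000e-03  1.777e+00] F [ 0.2  0.2 -0.4] op 0.6 q [ 0.55 -0.21  1.85  0.    1.5   0.34]
top 874 y -51.0 51.0
   20 [-65.7  -3.6  11.3]
   114 [-60.2  -1.2  15.3]
   67 [-52.1   0.4  21.7]
   34 [-40.  -35.2  29.5]
   36 [-29.7 -35.3  36.3]
   37 [-20.2  36.   43.6]
   68 [-7.7 -1.9 51.7]
   130 [-0.  -1.  58.8]
   131 [10.1 -0.9 65.6]
   89 [19.2  0.7 72.3]
   79 [29.8 -0.6 75.9]
   69 [39.2 -1.2 80.3]
side 759 y -54.0 51.0
   30 [-67.2  21.3  12.2]
   71 [-60.   24.8  16.7]
   33 [-51.7  36.5  23.2]
   26 [-38.6  39.6  30.8]
   37 [-30.   35.2  38.8]
   38 [-20.8  35.6  46.4]
   100 [-8.4 -2.9 54.2]
   129 [-0.   2.7 61.6]
   120 [ 9.8 -0.  67.5]
   69 [19.4  2.1 73. ]
   65 [30.  -1.8 77.2]
   39 [37.8  0.1 79.6]
```

View pics/c2.png

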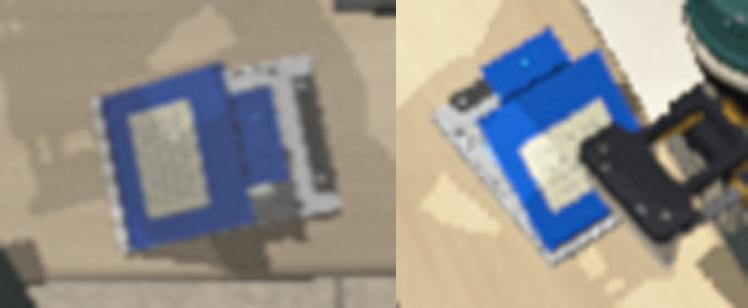

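The cover rests at about 0.62 rad. The crease is at tray x≈19, z≈72, and the tab is folded about 0.2. Both views show the tray unmoved. Next I'll fold the tab.

>>> apply_moves([
  [[-18,0,0,0,0,0.007],[-40,0,0,0,0,0],[-45,0,0,0,0,0],[-45,0,0,0,0,0],[-40,0,10,0,0,0],[-30,0,22,0,0,0],[0,0,20,0,0,0],[0,0,10,0,0,0],[0,0,0,0,0,0]],
])

```text
t: 5.75
tcp_pos: [472.0, 73.4, 99.3]
ee_rot: [-3.14, -0.0, 1.764]
force: [-0.3, -0.6, 0.4]
opening: 0.5
grasp_force: 0.0
```

```bash
python3 -c "
from h import *
st()"
```

```text
t 5.75 tray-frame tcp [48.9 -1.7 99.3] rot [-3.14  -0.     1.764] F [-0.3 -0.6  0.4] op 0.5 q [ 0.1  -0.27  2.   -0.    1.41 -0.09]
```

>>> apply_moves([
  [[5,1.5,3,0,0,0],[0,0,5,0,0,0],[0,0,5,0,0,0],[0,0,5,0,0,0],[0,0,5,0,0,0],[0,0,5,0,0,0],[0,0,4,0,0,0],[0,0,4,0,0,0],[0,0,2,0,0,0],[0,0,0,0,0,0]],
])

```text
t: 6.75
tcp_pos: [472.9, 79.3, 62.1]
ee_rot: [-3.141, -0.0, 1.765]
force: [-0.2, -0.3, 0.6]
opening: 0.6
grasp_force: 0.0
```

Run:
```python
from h import *
st(); cov("3")
b=cv2.imread('pics/side3.png')[160:250,225:325]
cv2.imwrite('pics/c3.png',cv2.resize(b,None,fx=5,fy=5,interpolation=2))
```

```text
t 6.75 tray-frame tcp [43.4  0.4 62.1] rot [-3.141 -0.     1.765] F [-0.2 -0.3  0.6] op 0.6 q [ 0.11 -0.23  2.03 -0.    1.34 -0.08]
top 101 y -51.0 3.0
   4 [-63.4  -1.4  12.7]
   20 [-19.7 -43.4  44.9]
   24 [ -9.6 -41.4  50.7]
   31 [  0.1 -38.9  58.6]
   20 [  8.2 -39.4  65.3]
side 823 y -55.0 52.0
   59 [-67.6  -4.6  12.5]
   126 [-60.1   1.2  17.7]
   68 [-52.4   3.6  23.8]
   44 [-40.3  35.3  32. ]
   43 [-30.2  34.6  39.6]
   41 [-19.1  35.2  45.6]
   92 [-8.6 -1.6 54.4]
   137 [ 0.1  0.  60.7]
   119 [ 9.7 -0.2 67.4]
   37 [19.   1.5 68. ]
   39 [29.1 -2.1 61.7]
   6 [36.1  9.2 55.4]
   10 [60.9  0.6 14.1]
```

View pics/c3.png

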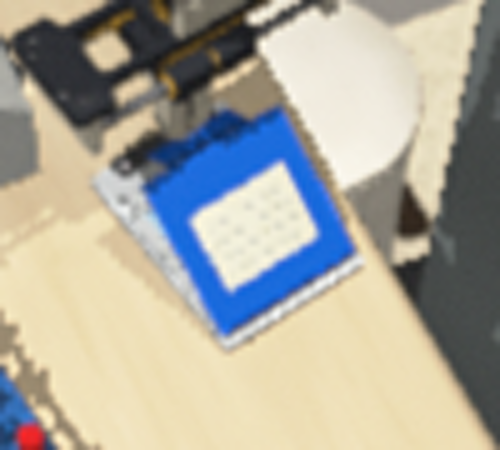

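The tab is folded about 1.25 rad and the cover is still at 0.62 rad. I'll lift off, move back above the cover near the crease and check.

>>> apply_moves([
  [[0,0,-15,0,0,0],[0,0,-20,0,0,0],[15,0,-5,0,0,0],[23,0,0,0,0,0],[0,0,0,0,0,0]],
])

```text
t: 7.35
tcp_pos: [465.8, 118.1, 103.9]
ee_rot: [3.14, -0.0, 1.766]
force: [0.4, -0.0, 0.1]
opening: 0.7
grasp_force: 0.0
```

Run:
```python
from h import *
st(); cov("4")
```

```text
t 7.35 tray-frame tcp [  3.9   1.  103.9] rot [ 3.14  -0.     1.766] F [ 0.4 -0.   0.1] op 0.7 q [ 0.19 -0.27  1.99  0.    1.42 -0.  ]
top 133 y -51.0 -26.0
   4 [-66.  -40.4  12.6]
   28 [-60.6 -37.4  15.6]
   22 [-50.8 -41.4  22. ]
   15 [-40.8 -41.   27.8]
   9 [-17.2 -43.7  45.9]
   18 [-10.2 -42.7  51.7]
   18 [ -0.1 -44.1  58.7]
   18 [  9.8 -44.1  65.3]
side 772 y -53.0 51.0
   60 [-67.2  -3.3  12.6]
   122 [-60.2   0.8  17.4]
   75 [-52.6   6.2  23.2]
   42 [-40.5  34.5  31.9]
   41 [-30.4  34.3  39.5]
   41 [-20.3  35.6  46.8]
   100 [-8.4 -0.9 55.1]
   135 [-0.2  2.9 61.1]
   108 [ 9.3  7.9 67.5]
   16 [19.  13.2 69.3]
   17 [29.9 12.1 61.5]
   6 [36.1 16.6 56.1]
   8 [60.7 -1.2 15.6]
```

>>> apply_moves([
  [[-2,-1,20,0,0,0],[0,0,13,0,0,0],[-3,0,6,0,0,0],[-3,0,6,0,0,0],[-2.2,0,4.4,0,0,0],[-2.2,0,4.4,0,0,0],[-1.7,0,4.5,0,0,0],[-1.7,0,4.5,0,0,0],[-1.3,0,4.8,0,0,0],[-1.3,0,4.8,0,0,0],[-0.5,0,2.5,0,0,0],[-0.5,0,2.5,0,0,0],[0,0,0,0,0,0]],
])

```text
t: 8.75
tcp_pos: [469.4, 99.2, 31.7]
ee_rot: [3.14, -0.004, 1.765]
force: [-49.6, 10.5, 93.0]
opening: 0.4
grasp_force: 47.4
```

Run:
```python
from h import *
st(); cov("5")
```

```text
t 8.75 tray-frame tcp [23.1  0.8 31.7] rot [ 3.14  -0.004  1.765] F [-49.6  10.5  93. ] op 0.4 q [ 0.15 -0.2   2.06  0.    1.28 -0.04]
top 117 y -52.0 -34.0
   3 [-46.1 -41.9  14.6]
   21 [-39.1 -42.6  16.1]
   19 [-29.8 -43.   18.8]
   19 [-20.8 -42.1  20.5]
   11 [-12.7 -43.3  23.8]
   17 [  8.9 -46.4  28.4]
   16 [ 19.5 -44.5  28.1]
   11 [ 28.9 -45.3  30.7]
side 645 y -54.0 52.0
   49 [-66.9  -1.2  11.1]
   98 [-59.2  -0.6  12.7]
   83 [-50.7   4.5  14.1]
   31 [-40.7  33.8  16.6]
   34 [-30.7  34.8  18.2]
   39 [-20.4  -0.6  20.2]
   37 [-10.3   3.   23.8]
   56 [ 1.8  2.9 25.6]
   105 [ 9.8 -3.2 27. ]
   68 [20.1 13.2 29.1]
   38 [28.7 22.1 30.5]
   4 [40.  18.5 21.3]
   3 [47.8 21.9  8.2]
```

Run:
```python
from h import *
s=read_state(); print(s["moment"],s["grasp_force"],s["force"])
P=np.load("top0.npz")["P"]; T=tr(P.reshape(-1,3))
m=(T[:,2]>25)&(T[:,2]<300)&(T[:,0]>-60)&(T[:,0]<130)&(T[:,1]>52)&(T[:,1]<200)
B=T[m]; print(len(B))
for lo in range(50,200,10):
    q=B[(B[:,1]>=lo)&(B[:,1]<lo+10)]
    if len(q): print(lo,len(q),q.min(0).round(),q.max(0).round())
z=np.load("side5.npz")["im"]
a=cv2.imread('pics/top5.png')[120:240,170:300];b=cv2.imread('pics/side5.png')[145:245,220:330]
cv2.imwrite('pics/c5.png',np.hstack([cv2.resize(a,(390,360),interpolation=2),cv2.resize(b,(396,360),interpolation=2)]))
```

```text
[ 1.39078534  9.0153488  -0.22678093] 47.19462214037776 [-48.68673047  10.45810501  93.49446284]
946
60 22 [115.  63.  34.] [129.  70.  77.]
70 68 [96. 70. 27.] [130.  80.  89.]
80 49 [98. 80. 76.] [129.  90.  95.]
90 102 [100.  90.  83.] [130. 100. 203.]
100 76 [102. 100. 102.] [130. 110. 207.]
110 56 [103. 110. 117.] [130. 120. 207.]
120 45 [105. 120. 162.] [130. 130. 207.]
130 43 [107. 130. 176.] [130. 140. 206.]
140 36 [108. 140. 180.] [130. 150. 208.]
150 38 [111. 150.  25.] [130. 160. 207.]
160 33 [113. 160.  40.] [129. 169. 208.]
170 62 [-20. 170.  27.] [130. 180. 205.]
180 203 [-60. 180.  25.] [130. 190. 202.]
190 113 [-58. 190.  27.] [130. 200. 202.]
```

View pics/c5.png

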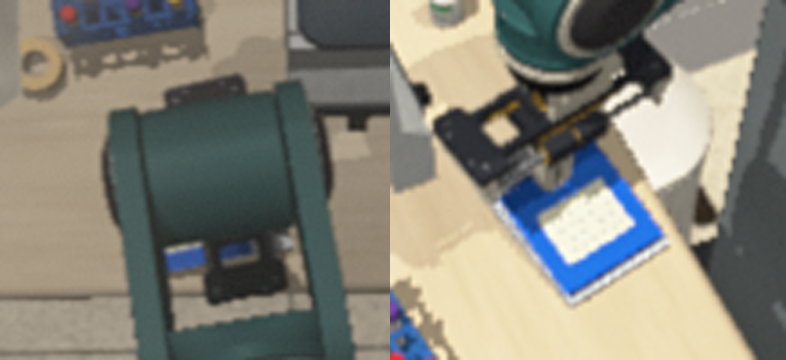

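Force rose to 93 N at the fingertip, with the cover blocked at about 0.2 rad. I'll back off and see what blocked it.

>>> apply_moves([
  [[0,0,-5,0,0,0],[0,0,-10,0,0,0],[0,0,-20,0,0,0],[15,0,-30,0,0,0],[40,0,-40,0,0,0],[45,0,0,0,0,0],[45,0,0,0,0,0],[45,0,0,0,0,0],[0,0,0,0,0,0]],
])

```text
t: 9.75
tcp_pos: [431.5, 282.8, 125.0]
ee_rot: [-3.141, -0.0, 1.769]
force: [-0.4, -0.6, 0.2]
opening: 0.5
grasp_force: 0.0
```

Run:
```python
from h import *
st(); cov("6")
a=cv2.imread('pics/top6.png')[155:225,190:280];b=cv2.imread('pics/side6.png')[170:240,235:315]
cv2.imwrite('pics/c6.png',np.hstack([cv2.resize(a,None,fx=4.4,fy=4.4,interpolation=2),cv2.resize(b,None,fx=4.4,fy=4.4,interpolation=2)]))
```

```text
t 9.75 tray-frame tcp [-164.3    0.   125. ] rot [-3.141 -0.     1.769] F [-0.4 -0.6  0.2] op 0.5 q [ 0.53 -0.19  1.9   0.    1.44  0.33]
top 926 y -51.0 51.0
   16 [-65.8 -11.   11.2]
   116 [-59.9  -0.6  12.4]
   99 [-50.9   2.5  15.8]
   38 [-40.  -34.7  19.3]
   39 [-29.5  35.9  23.1]
   38 [-20.    0.   25.5]
   40 [ -9.9 -35.7  28.6]
   65 [ 2.6 -1.4 33.7]
   126 [ 9.9  0.3 36.1]
   128 [20.1 -1.  39.3]
   107 [29.2 -1.7 42.5]
   71 [39.8 -1.3 38.3]
   43 [47.9 -1.6 29.5]
side 654 y -53.0 51.0
   25 [-67.   20.4  10.6]
   57 [-59.9  27.1  13.1]
   33 [-50.4  36.   15.9]
   29 [-39.5  35.6  19.9]
   39 [-30.6  34.7  24.1]
   34 [-19.9  34.1  27.4]
   34 [-9.6 34.3 29.6]
   73 [ 1.3 -4.1 34. ]
   112 [ 9.8  1.9 36.9]
   104 [20.1  3.5 40.1]
   59 [27.9 -1.6 41.8]
   26 [40.3 -2.4 33.3]
   14 [48.  -7.6 24.1]
   15 [56.2 -8.1 14.9]
```

View pics/c6.png

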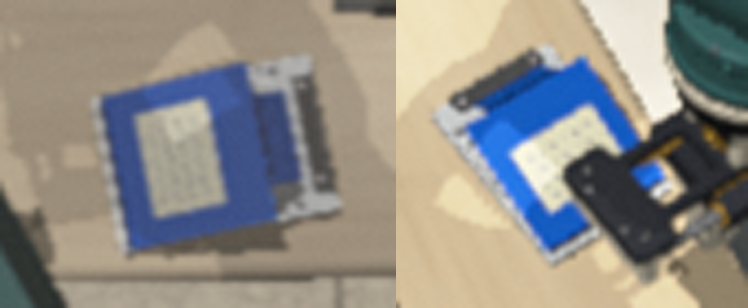

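The cover has sprung back to about 0.33 rad with the tab still folded, edge just short of the lip. I need a more precise tab angle, and I'll check whether the tray moved.

```bash
cat >> h.py <<'E'
def angles(f):
    P=np.load(f)["P"]; I=np.load(f)["im"].astype(int)
    T=tr(P); s=(I[...,2]>I[...,0]*1.35)&(I[...,2]-I[...,0]>20)&(abs(T[...,1])<60)&(T[...,2]>8)&(T[...,0]>-70)&(T[...,0]<75)&(T[...,2]<150)
    Q=T[s]; c=Q[(Q[:,0]<15)&(Q[:,0]>-60)]
    a,b=np.polyfit(c[:,0],c[:,2],1); th=np.arctan(a); xc=-66+105*np.cos(th)
    tb=Q[(Q[:,0]>xc+3)&(abs(Q[:,1])<26)]
    r=(0,0)
    if len(tb)>15:
        for _ in range(3):
            r=np.polyfit(tb[:,0],tb[:,2],1); e=tb[:,2]-np.polyval(r,tb[:,0]); tb=tb[abs(e)<max(3,2*e.std())]
    print(f,"th %.3f z@hinge %.1f crease x %.1f z %.1f | tab n %d dir %.3f fold %.3f max x %.1f min z %.1f z(crease)line %.1f"%(th,np.polyval((a,b),-66),xc,np.polyval((a,b),xc),len(tb),np.arctan(r[0]),th-np.arctan(r[0]),tb[:,0].max() if len(tb) else 0,tb[:,2].min() if len(tb) else 0,np.polyval(r,xc)))
def tray(f):
    z=np.load(f); P=z["P"]; g=z["im"].astype(int); T=tr(P)
    lip=(g.sum(-1)<285)&(g.max(-1)-g.min(-1)<30)&(T[...,2]>10)&(T[...,2]<22)&(T[...,0]>50)&(T[...,0]<85)&(abs(T[...,1])<50)
    k,l,s,ce=cv2.connectedComponentsWithStats(lip.astype(np.uint8)); i=1+np.argmax(s[1:,4])
    print(f,"lip",s[i,4],cv2.minAreaRect(T[l==i][:,:2].astype(np.float32)))
E
python3 - <<'E'
from h import *
for f in("top2","side2","side4","side5","top6","side6"): angles(f+".npz")
for f in("top0","top2","top6","side0","side6"): tray(f+".npz")
E
```

```text
top2.npz th 0.624 z@hinge 10.9 crease x 19.2 z 72.2 | tab n 130 dir 0.436 fold 0.188 max x 43.7 min z 70.2 z(crease)line 71.4
side2.npz th 0.631 z@hinge 12.5 crease x 18.8 z 74.5 | tab n 102 dir 0.255 fold 0.376 max x 41.8 min z 71.2 z(crease)line 74.4
side4.npz th 0.637 z@hinge 12.9 crease x 18.4 z 75.3 | tab n 35 dir -0.961 fold 1.598 max x 61.0 min z 11.9 z(crease)line 76.6
side5.npz th 0.229 z@hinge 11.8 crease x 36.3 z 35.6 | tab n 3 dir 0.000 fold 0.229 max x 48.3 min z 8.1 z(crease)line 0.0
top6.npz th 0.330 z@hinge 10.5 crease x 33.3 z 44.4 | tab n 88 dir -0.806 fold 1.136 max x 50.9 min z 23.4 z(crease)line 45.0
side6.npz th 0.325 z@hinge 11.3 crease x 33.5 z 44.8 | tab n 41 dir -0.847 fold 1.172 max x 58.7 min z 11.4 z(crease)line 40.6
top0.npz lip 93 ((65.74087524414062, -2.4384384155273438), (71.01232147216797, 12.63905143737793), 89.7574234008789)
top2.npz lip 90 ((65.43324279785156, -2.1967735290527344), (71.25770568847656, 12.085445404052734), 89.58879089355469)
top6.npz lip 90 ((65.47119140625, -2.2651824951171875), (71.184814453125, 12.100635528564453), 89.35931396484375)
side0.npz lip 52 ((62.053653717041016, 0.08468246459960938), (59.9377555847168, 12.091754913330078), 88.79118347167969)
side6.npz lip 56 ((62.50209426879883, 1.5137157440185547), (11.782774925231934, 64.93224334716797), 0.9955095052719116)
```

>>> apply_moves([
  [[-16,0,0,0,0,0],[-40,0,0,0,0,0],[-45,0,0,0,0,0],[-45,0,10,0,0,0],[-30,0,20,0,0,0],[-11,0,25,0,0,0],[0,0,15,0,0,0],[0,0,5,0,0,0],[-0.5,0,4,0,0,0],[-0.5,0,4,0,0,0],[-0.5,0,3,0,0,0],[0,0,0,0,0,0]],
])

```text
t: 11.05
tcp_pos: [469.3, 94.6, 39.5]
ee_rot: [3.141, 0.0, 1.765]
force: [0.9, 0.1, 0.3]
opening: 0.3
grasp_force: 0.1
```

```bash
python3 -c "
from h import *
st()"
```

```text
t 11.05 tray-frame tcp [27.6 -0.2 39.5] rot [3.141 0.    1.765] F [0.9 0.1 0.3] op 0.3 q [ 0.15 -0.21  2.06 -0.    1.3  -0.05]
```

>>> apply_moves([
  [[3,0,1,0,0,0],[0,0,2,0,0,0],[0,0,0,0,0,0]],
])

```text
t: 11.35
tcp_pos: [468.6, 97.4, 36.3]
ee_rot: [3.141, -0.0, 1.765]
force: [0.2, -0.5, 0.9]
opening: 0.6
grasp_force: 0.4
```

>>> apply_moves([
  [[0,0,1,0,0,0],[0,0,1,0,0,0],[0,0,0,0,0,0]],
])

```text
t: 11.65
tcp_pos: [468.5, 97.2, 34.2]
ee_rot: [-3.141, -0.0, 1.765]
force: [0.3, -0.5, 0.7]
opening: 0.5
grasp_force: 0.4
```

>>> apply_moves([
  [[0,0,0.7,0,0,0],[0,0,0.3,0,0,0],[0,0,0,0,0,0]],
])

```text
t: 11.95
tcp_pos: [468.5, 97.1, 33.3]
ee_rot: [-3.141, 0.0, 1.765]
force: [0.0, -0.7, 0.5]
opening: 0.4
grasp_force: 0.5
```

>>> apply_moves([
  [[0,0,0.7,0,0,0],[0,0,0.3,0,0,0],[0,0,0,0,0,0]],
])

```text
t: 12.25
tcp_pos: [468.7, 97.1, 32.7]
ee_rot: [3.141, 0.0, 1.765]
force: [-1.0, -1.2, 6.4]
opening: 0.5
grasp_force: 3.1
```

>>> apply_moves([
  [[0,0,0.7,0,0,0],[0,0,0.3,0,0,0],[0,0,0,0,0,0]],
])

```text
t: 12.55
tcp_pos: [468.9, 97.3, 31.8]
ee_rot: [3.141, -0.0, 1.765]
force: [1.0, -0.4, 5.2]
opening: 0.4
grasp_force: 2.1
```

>>> apply_moves([
  [[0,0,0.7,0,0,0],[0,0,0.3,0,0,0],[0,0,0,0,0,0]],
])

```text
t: 12.85
tcp_pos: [468.8, 97.2, 30.5]
ee_rot: [3.141, 0.0, 1.765]
force: [2.7, -2.3, 4.8]
opening: 0.2
grasp_force: 1.9
```

>>> apply_moves([
  [[0,0,0.7,0,0,0],[0,0,0.3,0,0,0],[0,0,0,0,0,0]],
])

```text
t: 13.15
tcp_pos: [468.5, 97.2, 29.2]
ee_rot: [-3.142, -0.0, 1.765]
force: [1.8, -0.7, 3.0]
opening: 0.5
grasp_force: 1.4
```

>>> apply_moves([
  [[0,0,0.7,0,0,0],[0,0,0.3,0,0,0],[0,0,0,0,0,0]],
])

```text
t: 13.45
tcp_pos: [468.4, 97.2, 28.2]
ee_rot: [-3.141, -0.0, 1.765]
force: [1.0, -1.6, 2.8]
opening: 0.2
grasp_force: 1.1
```

>>> apply_moves([
  [[0,0,0.5,0,0,0],[0,0,0.5,0,0,0],[0,0,0.5,0,0,0],[-0.2,0,0.5,0,0,0]],
])

```text
t: 13.85
tcp_pos: [468.5, 97.0, 26.2]
ee_rot: [-3.141, -0.0, 1.765]
force: [1.9, -1.1, 1.7]
opening: 0.7
grasp_force: 1.3
```

>>> apply_moves([
  [[0,0,0.5,0,0,0],[0,0,0.5,0,0,0],[0,0,0.5,0,0,0],[-0.2,0,0.5,0,0,0]],
])

```text
t: 14.25
tcp_pos: [468.6, 96.8, 24.3]
ee_rot: [-3.141, -0.0, 1.765]
force: [-0.0, -1.2, 1.8]
opening: 0.7
grasp_force: 1.2
```

>>> apply_moves([
  [[0,0,0.5,0,0,0],[0,0,0.5,0,0,0],[0,0,0.5,0,0,0],[-0.2,0,0.5,0,0,0]],
])

```text
t: 14.65
tcp_pos: [468.6, 96.6, 22.2]
ee_rot: [-3.141, -0.0, 1.765]
force: [0.5, -1.1, 2.9]
opening: 0.3
grasp_force: 1.1
```

>>> apply_moves([
  [[0,0,0.5,0,0,0],[0,0,0.5,0,0,0],[0,0,0.5,0,0,0],[0,0,0.5,0,0,0]],
])

```text
t: 15.05
tcp_pos: [468.6, 96.6, 20.3]
ee_rot: [-3.142, 0.0, 1.765]
force: [1.2, -1.8, 1.4]
opening: 0.5
grasp_force: 1.1
```

>>> apply_moves([
  [[0,0,0.5,0,0,0],[0,0,0.5,0,0,0],[0,0,0.5,0,0,0],[0,0,0.5,0,0,0]],
])

```text
t: 15.45
tcp_pos: [468.7, 96.6, 18.3]
ee_rot: [-3.142, 0.0, 1.765]
force: [0.8, -2.3, 2.8]
opening: 0.7
grasp_force: 1.1
```

>>> apply_moves([
  [[0,0,0.5,0,0,0],[0,0,0.5,0,0,0],[0,0,0.5,0,0,0],[0,0,0.5,0,0,0]],
])

```text
t: 15.85
tcp_pos: [468.7, 96.6, 16.3]
ee_rot: [3.142, -0.0, 1.765]
force: [0.3, -1.2, 3.2]
opening: 0.6
grasp_force: 1.0
```

>>> apply_moves([
  [[0,0,0.5,0,0,0],[0,0,0.5,0,0,0],[0,0,0.5,0,0,0],[0,0,0.5,0,0,0]],
])

```text
t: 16.25
tcp_pos: [468.6, 96.6, 14.3]
ee_rot: [-3.142, 0.0, 1.765]
force: [0.1, -1.6, 2.2]
opening: 0.2
grasp_force: 1.1
```

>>> apply_moves([
  [[0,0,0.5,0,0,0],[0,0,0.5,0,0,0],[0,0,0.5,0,0,0],[0,0,0,0,0,0]],
])

```text
t: 16.65
tcp_pos: [468.6, 96.6, 12.7]
ee_rot: [-3.141, -0.0, 1.765]
force: [0.6, -0.4, 0.9]
opening: 0.1
grasp_force: 0.4
```

>>> apply_moves([
  [[0,0,0.4,0,0,0],[0,0,0.3,0,0,0],[0,0,0,0,0,0]],
])

```text
t: 16.95
tcp_pos: [468.6, 96.6, 12.1]
ee_rot: [-3.142, -0.0, 1.765]
force: [0.2, -0.9, 2.7]
opening: 0.5
grasp_force: 1.3
```

>>> apply_moves([
  [[0,0,0.3,0,0,0],[0,0,0.3,0,0,0],[0,0,0,0,0,0]],
])

```text
t: 17.25
tcp_pos: [468.7, 96.7, 12.0]
ee_rot: [3.142, -0.0, 1.765]
force: [-2.9, -0.4, 9.5]
opening: 0.5
grasp_force: 4.8
```

>>> apply_moves([
  [[0,0,0.3,0,0,0],[0,0,0,0,0,0]],
])

```text
t: 17.45
tcp_pos: [468.7, 96.6, 11.9]
ee_rot: [3.142, -0.0, 1.765]
force: [-6.0, -2.1, 13.0]
opening: 0.3
grasp_force: 6.4
```

Force rises firmly at z=12, so the cover is flat. I'll lift straight off, retreat and check.

>>> apply_moves([
  [[0,0,-1,0,0,0],[0,0,-4,0,0,0],[0,0,-20,0,0,0],[10,0,-40,0,0,0],[40,0,-45,0,0,0],[45,0,-10,0,0,0],[45,0,0,0,0,0],[45,0,0,0,0,0],[40,0,0,0,0,0],[0,0,0,0,0,0],[0,0,0,0,0,0]],
])

```text
t: 18.55
tcp_pos: [426.2, 311.1, 123.3]
ee_rot: [-3.141, 0.0, 1.767]
force: [0.4, 0.1, -0.4]
opening: 0.7
grasp_force: 0.0
```

Run:
```python
from h import *
st(); cov("7"); angles("top7.npz"); angles("side7.npz"); tray("top7.npz"); tray("side7.npz")
a=cv2.imread('pics/top7.png')[155:225,190:280];b=cv2.imread('pics/side7.png')[170:240,235:315]
cv2.imwrite('pics/c7.png',np.hstack([cv2.resize(a,None,fx=4.4,fy=4.4,interpolation=2),cv2.resize(b,None,fx=4.4,fy=4.4,interpolation=2)]))
```

```text
t 18.55 tray-frame tcp [-193.2    0.4  123.3] rot [-3.141  0.     1.767] F [ 0.4  0.1 -0.4] op 0.7 q [ 0.58 -0.17  1.87 -0.    1.43  0.39]
top 928 y -52.0 52.0
   18 [-65.6  -3.7  12.2]
   114 [-60.1  -1.1  11. ]
   101 [-50.3   1.3  11.1]
   35 [-39.9 -33.5  11. ]
   34 [-30.1 -36.3  11.8]
   38 [-20.2 -36.4  11.6]
   35 [-10.2  36.6  12.4]
   36 [ -0.3 -36.7  11.5]
   114 [10.3 -0.9 11.5]
   115 [20.  -2.4 11.7]
   113 [30.2 -0.7 12. ]
   78 [39.5 -0.4 12.5]
   70 [50.1  0.4 12.3]
   27 [57.  -0.2 12.8]
side 665 y -53.0 51.0
   20 [-67.8  21.3  10.8]
   85 [-59.3   9.2  10.9]
   66 [-50.5   6.6  10.9]
   27 [-40.2  36.4  10.9]
   28 [-29.2  35.1  11.1]
   26 [-20.1  -1.4  10.5]
   29 [-10.   35.8  11.5]
   32 [ 2.4  7.6 11.3]
   80 [10.2  4.1 10.5]
   81 [19.8 -0.9 11.1]
   74 [29.9  2.5 10.9]
   49 [40.  -2.2 11.2]
   52 [51.  -1.9 11.8]
   16 [56.2 -5.8 13. ]
top7.npz th 0.008 z@hinge 11.3 crease x 39.0 z 12.1 | tab n 102 dir 0.023 fold -0.015 max x 58.8 min z 8.1 z(crease)line 12.0
side7.npz th -0.002 z@hinge 11.1 crease x 39.0 z 10.9 | tab n 70 dir 0.141 fold -0.142 max x 58.9 min z 8.8 z(crease)line 10.6
top7.npz lip 94 ((65.10902404785156, -2.5133018493652344), (71.08096313476562, 12.785970687866211), 89.54961395263672)
side7.npz lip 55 ((63.20038986206055, 2.2630271911621094), (13.119969367980957, 64.6788558959961), 4.10422420501709)
```

View pics/c7.png

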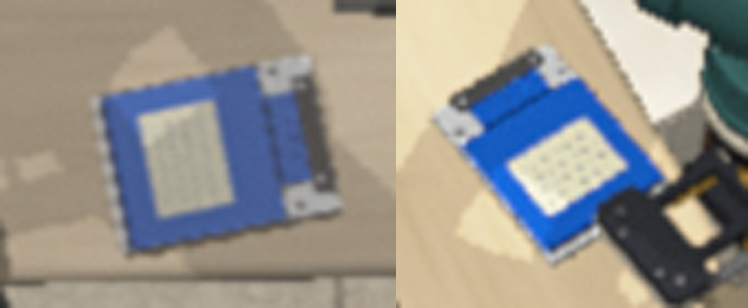

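The cover lies flat and released, with its top at z≈11–12. The tab reaches under the lip (visible only to x≈59), and the tray hasn't moved. The arm is clear, so I'll hand in.

```bash
python3 -c "
from h import *
print(close_job())"
```

```text
the job is handed in; nothing more can be done
None
```

The cover is shut flat with its tab tucked under the steel lip, and it stayed flat after I let go; the tray did not move, the arm stayed clear of the carton, bottle and tweezers, and I handed the job in at about 18.6 s, though a first, faster press jammed and reached about 93 N vertically (roughly 106 N in total) at the fingertips.

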